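# Unplug the test gauge from the compressor's quick coupling and put it away

### The arm

A 7-joint arm with a two-finger parallel gripper is mounted at the origin on the work surface. World frame = base frame: x ahead of the robot, y to its left, z up, the work surface at z = 0. Lengths are in m, angles in rad, forces in N, time in s.
With the tool pointing down it reaches from about 0.425 to 0.875 m from the base axis. Payload 8.4 kg.
Tool frame: the origin (TCP) lies midway between the tips of the shut fingers; the grasp point (between the pads) lies 19 mm behind it; z points along the fingers, y is the line along which they close (so a half turn about z gives the same grasp; the last joint's range is limited). The gripper opens to 87 mm and grips with 3 to 60 N. Pads are 19 mm wide; open, the fingers measure 117 mm over their backs; the gripper's body (75 mm by 190 mm) begins 51 mm behind the grasp point.
Start: joints at [-1.229, 0.333, 0.04, 1.465, -0.013, 1.343, -0.059], TCP at [0.277, 0.588, 0.223] pointing down, gripper open.
Joint ranges: [-2.58, 2.58], [-0.38, 2.09], [-1.3, 1.39], [0.25, 2.4], [-1.5, 4.64], [0.08, 2.09], [-2.65, 2.65]. Speed limits (rad/s): [2.22, 2.22, 2.79, 2.79, 3.14, 3.14, 3.14].

### API

Orientations are given as a unit quaternion [x, y, z, w].
In Python, from rig import read_state, capture, camera_params, hand_in gives the robot as it stands.
- The arm moves only by the shell command python3 -m crank 'ROWS' [OPENING]. ROWS is JSON, a list of rows, each a list of 6 numbers: the shift along the tool's x, y, z in cm, then the turn, a rotation vector about the tool's x, y, z in rad. In form: [[tx, ty, tz, wx, wy, wz], ...]. A call has 1 to 10 rows; each row is the pose to reach, as a shift and turn from the pose commanded when the call began, along the tool's axes at that moment; what a row does not reach only later rows make up. A row lasts 1/8 s, in which the tool goes at most 62.5 mm and 10.7 degrees, less where a joint would pass 70% of its speed; a pose out of reach is approached as far as the arm can. A call with a gripper value outside its range is refused whole. OPENING is the gripper's target within -1 to 1 (fully open at 1, half-way at 0, shut at -1), set as the call begins (- or left out, the last holds). The fingers move at their own pace and stop on an object; the grip force is fixed at half the most. Time passes only in rows, so rows that repeat a pose let the fingers close. It gives the time, the measured TCP pose, the force, the opening and the grip force at its end, in the units of the state.
- read_state(): the state, without advancing time (a new reading comes with each control period).
- capture(name): name is "side" or "top" or "wrist"; returns the picture (420x560x3 uint8, red, green, blue); there is no depth.
- camera_params(name): a dict with "fx", "fy", "cx", "cy" (pixels), "dist" ([k1, k2, p1, p2, k3] as OpenCV has them; the pictures are not rectified), "eye" and "attitude" of the camera in the world. Camera axes: x right, y up, looking along -z (the intrinsics and any distortion apply to the point x, -y, -z); pixel columns grow to the right and rows downward; lengths in m; the calibration is good to about 2 mm. A picture is of the moment at which its call begins: read the wrist's pose just before it. camera_params takes no time and is no camera call; for the wrist camera it gives the pose at the moment of the call.
- hand_in(): hands the job in; it is judged then, once.
The state is a dict: "t": time; "joints": joint angles; "dq": joint speeds; "joint_efforts": joint torques, N m; "eef_pos": TCP position; "eef_rot": TCP orientation; "contact_force": force on the tool from outside, world axes, zero at the start; "moment": the same for the moment, N m; "grip_width": finger opening in m; "finger_force": force on a finger pad.
Only numpy, scipy, OpenCV 4.12 (cv2) and the standard library are available. Lean on these libraries where they do the work, as an engineer would, in place of code of your own. Each camera call takes 0.05 s, during which the arm holds its last target. There are 200 camera calls.

### The job

The pressure check on the small air compressor is done: draw the knurled sleeve of its quick coupling back towards the machine until the plug springs loose, without ramming the sleeve against its stop or tugging at a gauge that is still locked, then pull the rubber-booted test gauge straight out so that the sleeve snaps forward again. Lay the gauge down gently, flat inside the open tin on the lazy susan, and leave the turntable, the other tins and everything else where they are.

Things in the scene. Friction and masses are not known exactly. Their poses are not given: they have to be found in the camera images.
- compressor: Small grey air compressor, fixed. Origin on the table under its tank (tank 120 mm diameter, 310 mm long along y); outlet side to -x. On the outlet axis, from 60 mm behind the coupling's mouth, sits a regulator block, 42 mm wide and high, with its own small dial at its +y side (that stays). The motor, up to 310 mm high, begins 138 mm behind the mouth.
- mouth (a point): Centre of the mouth of the compressor's quick coupling, 110 mm above the table, 178 mm out from the compressor's origin along its -x. The coupling is fixed and level. This frame's x axis is the coupling's axis and runs INTO the machine (the plug is drawn out along -x); z is up.
- sleeve_mid (a point): Point on the axis at the middle of the grip of the steel sleeve, 13 mm inside the mouth when the sleeve is forward; moves with the sleeve, axes as mouth. The sleeve is a knurled ring of 30 mm outside diameter over its front 28 mm, then a raised collar, 38 mm diameter, 6 mm long, that fingers can bear on.
- sleeve: The sprung sleeve; origin at the mouth when forward. Slides along +x only: spring 8 N at the start, 13 N at its stop on the nut, under 12 mm back. The balls let go shortly before the stop, and a valve spring pushes the plug about 7 mm out. Let go then, the sleeve stays part-way back on the plug and snaps forward once the plug is drawn out.
- nut: Fixed brass nut behind the sleeve, 35 mm diameter; its front shoulder is the hard stop of the sleeve's collar (origin at the mouth, axes as mouth). The sleeve may touch it but must not be rammed on it: over 6 N between them, that is over 19 N of push on the sleeve, fails.
- gauge: Test gauge with its plug, 0.11 to 0.21 kg, loose. Origin in the middle of its black rubber boot: octagonal, 40 mm across flats (flats up, down and at the sides), 26 mm thick along x; white dial at -x. Plug along +x: hexagon 22 mm wide from 16 to 28 mm, then 16 mm diameter. Plugged in: origin 30 mm outside the mouth, axes as mouth. Once sprung loose it sags about 3 mm.
- plug_tip (a point): Tip of the gauge's plug, on its axis, 61 mm along +x from the gauge's origin; 31 mm inside the mouth when plugged in. The loosened plug comes out with a pull of 3 to 8 N. Locked it does not come out: over 60 N between gauge and coupling counts as tugging.
- open_tin: The open round aluminium tin, without lid, standing on the lazy susan: 120 mm outside diameter, 36 mm high, walls and floor 3 mm, loose, 0.12 kg. Origin at the centre of its underside, z up.
- susan (a joint): Lazy susan: white plastic turntable of 300 mm diameter whose top is 22 mm above the table; it turns freely (0 = as found, rad). The open tin stands with its centre 85 mm from the susan's axis; four lidded aluminium tins (66 to 68 mm diameter, up to 55 mm high) and the egg cup stand on it too.
- tin0: Lidded tin on the susan, 68 mm diameter, 50 mm high. Origin under its centre.
- tin1: Lidded tin on the susan, 66 mm diameter, 42 mm high. Origin under its centre.
- tin2: Lidded tin on the susan, 68 mm diameter, 55 mm high. Origin under its centre.
- tin3: Lidded tin on the susan, 66 mm diameter, 46 mm high. Origin under its centre.
- egg_cup: Orange ceramic egg cup on the susan, 49 mm diameter, 52 mm high. Origin under its centre.
- measuring_cups: Set of steel measuring cups nested together on the table, 84 mm diameter, 44 mm high, handles 80 mm long to -x. Origin under the cups' centre.
- spanner: Spanner lying flat on the table, 160 mm long. Origin under its middle.
- jar: Glass jar of hose clips with an aluminium lid, 66 mm diameter, 82 mm high. Origin under its centre.

How it is judged:
On the way, in this order (a step that is already met when the one before it is completed fails the run):
1. the sleeve is drawn back and the plug has sprung loose (x of sleeve_mid in the frame of mouth above 0.016 m and x of plug_tip in the frame of mouth below 0.0275 m), for 0.1 s.
2. the plug is out of the coupling and the sleeve has snapped forward (x of plug_tip in the frame of mouth below -0.005 m and x of sleeve_mid in the frame of mouth below 0.0145 m), for 0.1 s.
At the end, for the whole second after the job is handed in: The gauge lies flat and still inside the open tin (its middle within 45 mm and its plug's tip within 60 mm of the tin's centre, neither higher than the rim), let go of; the tin stands upright on the susan; the coupling's sleeve is fully forward (within 1.5 mm) (horizontal distance between gauge and open_tin below 0.045 m and horizontal distance between plug_tip and open_tin below 0.06 m and z of gauge in the frame of open_tin below 0.03 m and z of plug_tip in the frame of open_tin below 0.036 m and linear speed of gauge below 0.02 m/s and x of sleeve_mid in the frame of mouth below 0.0145 m and angle between open_tin's own z axis and vertical below 0.1 rad and height (world z) of open_tin above 0.018 m); the robot touches nothing.
It fails at once if the sleeve is rammed against its stop: more than 6 N between sleeve and nut (contact force between sleeve and nut above 6 N).
It fails at once if the gauge is tugged in its coupling: more than 60 N between them (contact force between gauge and compressor above 60 N).
It fails at once if the gauge is dropped or thrown (faster than 0.6 m/s out of the fingers) (linear speed of gauge above 0.6 m/s and contact force between the fingers and gauge below 0.1 N).
It fails at once if the turntable is turned by more than 0.25 rad or the open tin shoved more than 40 mm (value of joint susan above 0.25 rad or value of joint susan below -0.25 rad or distance of open_tin from where it was at the start of the episode above 0.04 m).
It fails at once if a bystander is moved by more than 40 mm or tipped (distance of any of tin0, tin1, tin2, tin3, egg_cup, measuring_cups, spanner, jar from where it was at the start of the episode above 0.04 m or angle between egg_cup's own z axis and vertical above 0.5 rad).
It also fails if it takes over 67 s, if anything falls off the work surface, if the arm or the gripper's body presses on something with over 40 N, if the wrist force passes 120 N, or if a joint passes its speed limit or range.

## Working session

There is one attempt and no reset: what is moved stays moved. The work goes in short steps, Python scripts to look and compute and a shell command to move; the robot and the scene stay as the last step left them, time stands still between calls to the robot, and variables do not carry over. Pictures are saved under pics/ and viewed, at most 10 in all, crops included, and the job is handed in when it is done.

```bash
mkdir -p pics; ls; python3 - <<'E'
from rig import *
import cv2,json
for n in("side","top"):
    cv2.imwrite(f"pics/{n}0.png",capture(n)[:,:,::-1]); print(n,camera_params(n))
print(camera_params("wrist"))
print(read_state())
E
```

```text
pics
side {'fx': 514.9241160047933, 'fy': 514.9241160047933, 'cx': 271.13287388638946, 'cy': 211.48436413252284, 'dist': array([0.06195794, 0.        , 0.        , 0.        , 0.        ]), 'eye': array([ 0.50231645, -1.05310121,  1.00492812]), 'attitude': array([ 0.41187224, -0.00299722, -0.0255529 ,  0.91087833])}
top {'fx': 517.104434519999, 'fy': 517.104434519999, 'cx': 274.56183781955565, 'cy': 205.11098539901613, 'dist': array([0.02686385, 0.        , 0.        , 0.        , 0.        ]), 'eye': array([ 0.38402383, -0.01733936,  1.26754459]), 'attitude': array([-0.04908078,  0.03804787,  0.70985302, -0.70160682])}
{'fx': 315.4221235845538, 'fy': 315.4221235845538, 'cx': 278.31570050439547, 'cy': 212.67621304640835, 'dist': array([-0.07155521,  0.        ,  0.        ,  0.        ,  0.        ]), 'eye': array([0.21197135, 0.61792859, 0.38459474]), 'attitude': array([-0.11182436, -0.06992181,  0.53117979,  0.83693147])}
{'t': 0.1, 'joints': array([-1.22919421,  0.33386807,  0.03987224,  1.46616331, -0.01339006,
        1.34328989, -0.05846424]), 'dq': array([ 6.39137881e-04, -2.22045858e-03, -8.88942223e-05, -2.69091399e-03,
       -8.10362415e-04, -3.11894744e-04, -9.23198340e-04]), 'joint_efforts': array([ 4.53411063e-03, -6.57803607e+01,  1.34038858e+00, -4.04704678e+01,
       -5.96051593e-02,  4.12078702e-02,  1.12019286e-04]), 'eef_pos': array([0.27718138, 0.58748063, 0.22173976]), 'eef_rot': array([ 2.18609389e-01,  9.75812175e-01, -7.23565263e-04, -1.06814110e-04]), 'contact_force': array([0.37252546, 0.80766156, 0.26243407]), 'moment': array([-0.03622198,  0.03461734,  0.00216038]), 'finger_force': 0.0, 'grip_width': 0.08714881888388831}
```

View pics/top0.png

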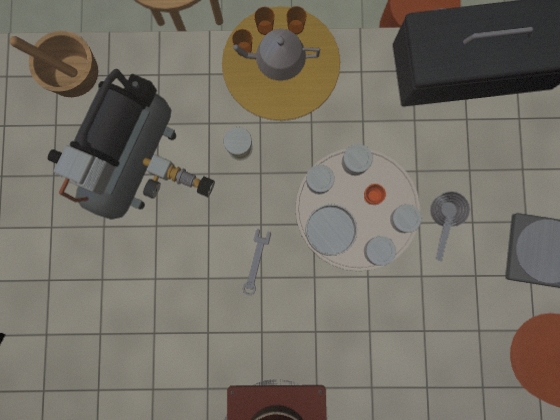

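View pics/side0.png

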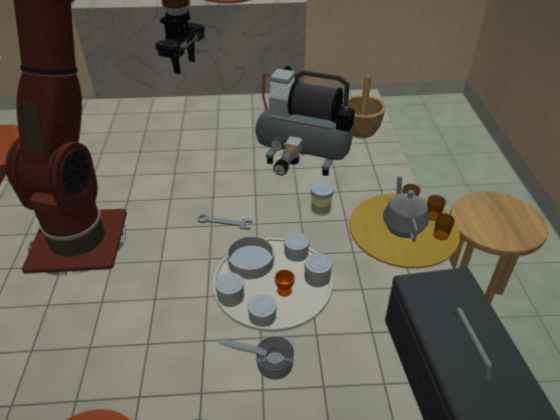

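```bash
cat > h.py <<'E'
import numpy as np,cv2
from scipy.spatial.transform import Rotation as R
from rig import *
def ray(n,uv,p=None):
    p=p or camera_params(n); K=np.array([[p['fx'],0,p['cx']],[0,p['fy'],p['cy']],[0,0,1.]])
    q=cv2.undistortPoints(np.array([[uv]],float),K,np.array(p['dist']))[0,0]
    return np.array(p['eye']),R.from_quat(p['attitude']).apply([q[0],-q[1],-1])
def onz(n,uv,z,p=None):
    e,d=ray(n,uv,p); return e+d*(z-e[2])/d[2]
def proj(n,X,p=None):
    p=p or camera_params(n); K=np.array([[p['fx'],0,p['cx']],[0,p['fy'],p['cy']],[0,0,1.]])
    c=R.from_quat(p['attitude']).inv().apply(np.atleast_2d(X)-p['eye'])*[1,-1,-1]
    return cv2.projectPoints(c,np.zeros(3),np.zeros(3),K,np.array(p['dist']))[0][:,0]
E
python3 - <<'E'
from h import *
a=cv2.imread('pics/top0.png'); b=cv2.imread('pics/side0.png')
A=cv2.resize(a[140:215,130:230],(800,600),interpolation=cv2.INTER_CUBIC)
cv2.imwrite('pics/a.png',A)
# ellipse-ish checks
for uv,z in [((330,231),.058),((206,186),.11),((150,163),.11),((358,209),.022)]: print(uv,onz('top',uv,z))
print(onz('side',(251,257),.058))
E
```

```text
(330, 231) [ 0.47141198 -0.12819029  0.058     ]
(206, 186) [0.57327866 0.15517159 0.11      ]
(150, 163) [0.62811426 0.28347144 0.11      ]
(358, 209) [ 0.52647174 -0.20027962  0.022     ]
[ 0.48092511 -0.14861216  0.058     ]
```

View pics/a.png

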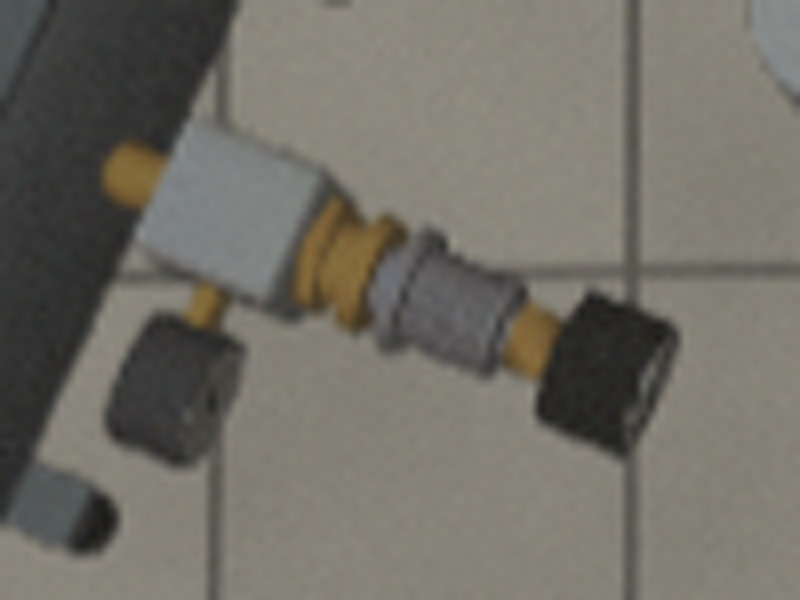

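```bash
python3 - <<'E'
from h import *
f=lambda x,y,z:onz('top',(130+x/8-.06,140+y/8-.06),z)
m=f(508,332,.11);g=f(652,395,.11);r=f(236,211,.131)
for p in(m,g,r):print(p)
d=m-g;print('len',np.linalg.norm(d),'yaw',np.arctan2(d[1],d[0]));d=r-g;print(np.linalg.norm(d[:2]),'yaw',np.arctan2(d[1],d[0]));d=r-m;print('yaw',np.arctan2(d[1],d[0]))
e=[f(x,y,.131) for x,y in((200,122),(330,180),(275,305),(140,238))]
for i,j in((0,1),(3,2)):d=e[i]-e[j];print(np.linalg.norm(d),'yaw',np.arctan2(d[1],d[0]))
# side image check
y=np.arctan2((r-g)[1],(r-g)[0]);u=np.array([np.cos(y),np.sin(y),0])
print(proj('side',[m,m-u*.043,m+u*.034]))
b=cv2.imread('pics/side0.png')
cv2.imwrite('pics/b.png',np.hstack([cv2.resize(b[130:190,250:320],(400,343),interpolation=cv2.INTER_CUBIC),cv2.resize(b[225:285,215:285],(400,343),interpolation=cv2.INTER_CUBIC)]))
E
```

```text
[0.58414382 0.18381138 0.11      ]
[0.56550574 0.14277571 0.11      ]
[0.61584927 0.25670412 0.131     ]
len 0.04506998768120494 yaw 1.144461574771898
0.12455581704738697 yaw 1.1547092918207553
yaw 1.1605196035895395
0.040525905627989564 yaw 1.136323640430812
0.04280844626198489 yaw 1.0975862541998223
[[282.998716   161.4900737 ]
 [277.90545608 169.7186728 ]
 [286.88789735 155.20586408]]
```

View pics/b.png

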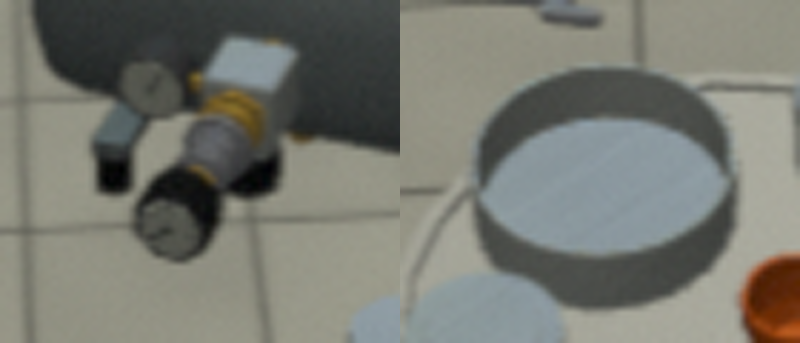

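```bash
cat >> h.py <<'E'
def rows(wps,yaw=None,cmd=None):
    """world targets -> shift in cm along tool axes now; yaw= desired tool-x heading, tool down"""
    s=read_state(); p=np.array(s['eef_pos']) if cmd is None else np.array(cmd); Q=R.from_quat(s['eef_rot'])
    for w in wps: print(np.round(Q.inv().apply(np.array(w)-p)*100,2))
    if yaw is not None:
        T=R.from_matrix(np.array([[np.cos(yaw),np.sin(yaw),0],[np.sin(yaw),-np.cos(yaw),0],[0,0,-1]]))
        print('rotvec',np.round((Q.inv()*T).as_rotvec(),3))
E
python3 -c "
from h import *
rows([(.40,.32,.23),(.575,.165,.24)],1.15)"
```

```text
[-22.52 -18.95  -0.8 ]
[-44.96 -25.51  -1.78]
rotvec [-1.000e-03  1.000e-03  1.551e+00]
```

```bash
python3 -m crank '[[-4.5,-3.8,-0.5,0,0,0.17],[-9,-7.6,-0.5,0,0,0.34],[-13.5,-11.4,-0.5,0,0,0.51],[-18,-15,-1,0,0,0.68],[-22.5,-19,-1,0,0,0.85],[-27,-20.3,-1,0,0,1.0],[-31.5,-21.6,-1.5,0,0,1.15],[-36,-22.9,-1.8,0,0,1.3],[-40.5,-24.2,-1.8,0,0,1.45],[-45,-25.5,-1.8,0,0,1.55]]' 1; python3 - <<'E'
from h import *
s=read_state();p=camera_params('wrist');im=capture('wrist')
np.save('w1.npy',im);import pickle;pickle.dump((s,p),open('w1.pkl','wb'))
cv2.imwrite('pics/w1.png',cv2.resize(im[:,:,::-1],(800,600),interpolation=cv2.INTER_CUBIC))
print(s['t'],s['eef_pos'],s['eef_rot'],s['joints'],p['eye'],s['contact_force'])
E
```

```text
t: 1.35
eef_pos: [0.5763, 0.1642, 0.2404]
eef_rot: [0.84, 0.543, -0.0, -0.0]
contact_force: [-0.2, 0.5, -0.6]
grip_width: 0.0874
finger_force: 0.0
1.35 [0.57633859 0.16415707 0.24038651] [ 8.40005774e-01  5.42577446e-01 -1.09709316e-04 -4.09135676e-05] [-0.77441288  0.2338406   0.50675127  1.58991538 -0.11558195  1.34803149
 -0.67740582] [0.60490327 0.22899529 0.40321221] [-0.17191945  0.5043728  -0.640844  ]
```

View pics/w1.png

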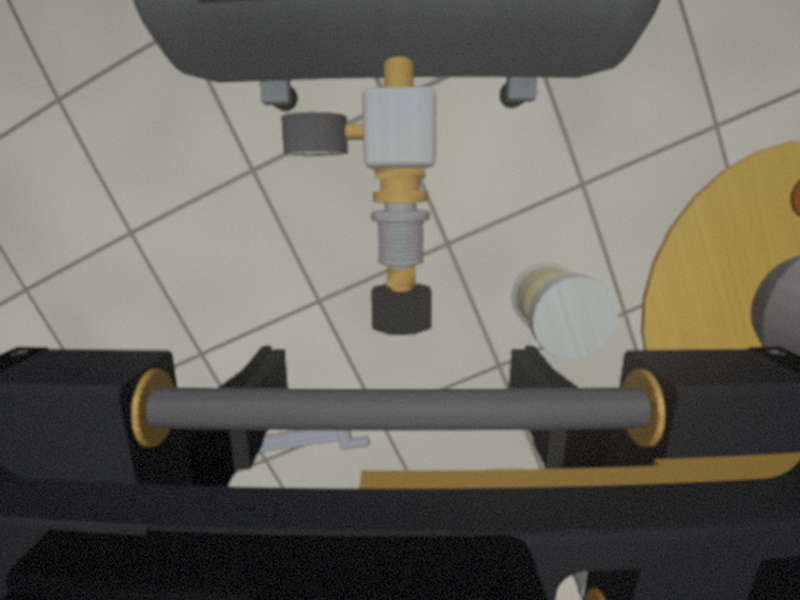

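```bash
python3 - <<'E'
from h import *
import pickle
s,p=pickle.load(open('w1.pkl','rb'))
f=lambda x,y,z:onz('wrist',((x+.5)*.7-.5,(y+.5)*.7-.5),z,p)
P={'mouth':f(400.5,266,.11),'sleeveL':f(378,262,.11),'sleeveR':f(423,262,.11),'collarfront':f(400,220,.11),'collarL':f(371,215,.11),'collarR':f(429,215,.11),'boot':f(402,310,.11),'bootface':f(402,332,.11),'bootfaceTop':f(402,332,.13),'blockf':f(399.5,165,.131),'blockb':f(399.5,88,.131)}
for k,v in P.items():print(k,v)
n=lambda a,b:np.linalg.norm(P[a]-P[b])
print('D',n('sleeveL','sleeveR'),n('collarL','collarR'),'m-c',n('mouth','collarfront'))
for a,b in(('boot','blockb'),('boot','blockf'),('boot','collarfront'),('mouth','blockb')):
    d=P[b]-P[a];print(a,b,np.arctan2(d[1],d[0]))
Q=R.from_quat(s['eef_rot']);x=Q.apply([1,0,0]);print('toolx',np.arctan2(x[1],x[0]))
E
```

```text
mouth [0.58451504 0.17946969 0.11      ]
sleeveL [0.57210626 0.18798496 0.11      ]
sleeveR [0.59911283 0.17583348 0.11      ]
collarfront [0.59650406 0.20699746 0.11      ]
collarL [0.58083974 0.21755038 0.11      ]
collarR [0.61478788 0.20227729 0.11      ]
boot [0.57310028 0.15152175 0.11      ]
bootface [0.56669489 0.13719486 0.11      ]
bootfaceTop [0.56930108 0.14345657 0.13      ]
blockf [0.60983568 0.23765065 0.131     ]
blockb [0.62710217 0.27609251 0.131     ]
D 0.02961440906062722 0.037225575247150824 m-c 0.03002523440945366
boot blockb 1.1617450790000168
boot blockf 1.1676418959937918
boot collarfront 1.1715760747642194
mouth blockb 1.1556559091912568
toolx 1.1470049156461801
```

```bash
python3 -c "
from h import *
rows([(.591,.195,.20),(.591,.195,.091)],1.16)"
```

```text
[ 3.82 -0.57  4.02]
[ 3.84 -0.6  14.92]
rotvec [ 0.003  0.002 -0.024]
```

```bash
python3 -m crank '[[2,-0.3,2,0,0,-0.01],[3.8,-0.6,5,0,0,-0.02],[3.8,-0.6,8,0,0,-0.02],[3.8,-0.6,11,0,0,-0.02],[3.8,-0.6,13,0,0,-0.02],[3.8,-0.6,14.9,0,0,-0.02],[3.8,-0.6,14.9,0,0,-0.02],[3.8,-0.6,14.9,0,0,-0.02]]' 1; python3 - <<'E'
from h import *
s=read_state();print(s['t'],s['eef_pos'],s['eef_rot'],s['contact_force'])
im=capture('wrist')
cv2.imwrite('pics/w2.png',im[:,:,::-1])
E
```

```text
t: 2.4
eef_pos: [0.5861, 0.2025, 0.0924]
eef_rot: [0.834, 0.552, 0.001, 0.0]
contact_force: [-0.1, 0.6, 1.1]
grip_width: 0.0871
finger_force: 0.0
2.4 [0.58607444 0.2025117  0.09238768] [8.33517564e-01 5.52492676e-01 5.51847130e-04 9.12982167e-05] [-0.0999602   0.57161377  1.14411988]
```

View pics/w2.png

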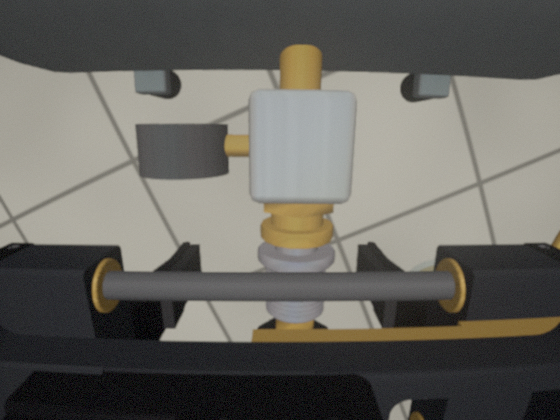

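```bash
python3 -c "
from h import *
s=read_state();print(s['eef_pos'],s['dq'])
rows([(.591,.1945,.091)],1.16)
p=camera_params('wrist')
f=lambda x,y,z:onz('wrist',(x,y),z,p)
a,b=f(258,255,.11),f(335,255,.11);print('collar',a,b,(a+b)/2,np.linalg.norm(a-b)); a,b=f(249,190,.131),f(353,190,.131);print('block',(a+b)/2)"
```

```text
[0.58624077 0.20258326 0.09265014] [ 0.00044792 -0.00326209  0.00091771  0.00015572  0.00115395 -0.00084613
  0.00039553]
[-0.56  0.75  0.17]
rotvec [ 0.001 -0.001  0.011]
collar [0.58011201 0.2155608  0.11      ] [0.61539261 0.20060416 0.11      ] [0.59775231 0.20808248 0.11      ] 0.038319995611338
block [0.61217427 0.242066   0.131     ]
```

```bash
python3 -m crank '[[-0.3,0.4,0.1,0,0,0.005],[-0.6,0.75,0.2,0,0,0.01],[-0.65,0.75,0.2,0,0,0.01],[-0.65,0.75,0.2,0,0,0.01],[-0.65,0.75,0.2,0,0,0.01]]' 1; python3 -m crank '[[0,0,0,0,0,0],[0,0,0,0,0,0],[0,0,0,0,0,0],[0,0,0,0,0,0],[0,0,0,0,0,0],[0,0,0,0,0,0],[0,0,0,0,0,0],[0,0,0,0,0,0],[0,0,0,0,0,0],[0,0,0,0,0,0]]' -1
```

```text
t: 3.08
eef_pos: [0.5898, 0.1936, 0.0895]
eef_rot: [0.836, 0.548, -0.0, -0.0]
contact_force: [-0.3, -0.1, 0.5]
grip_width: 0.087
finger_force: 0.0
t: 4.32
eef_pos: [0.5911, 0.1929, 0.0896]
eef_rot: [0.836, 0.548, 0.001, 0.001]
contact_force: [6.5, -0.1, -3.7]
grip_width: 0.0294
finger_force: 30.0
```

```bash
python3 -m crank '[[0.1,0.1,0,0,0,0],[0.2,0.1,0,0,0,0],[0.3,0.1,0,0,0,0],[0.4,0.1,0,0,0,0],[0.5,0.1,0,0,0,0],[0.6,0.1,0,0,0,0],[0.6,0.1,0,0,0,0],[0.6,0.1,0,0,0,0]]'; python3 -c "
from h import *
s=read_state();u=np.array([np.cos(1.163),np.sin(1.163),0]);p=np.array(s['eef_pos']);print('x',(p-[.5853,.1800,0])@u,'F',s['contact_force']@u,s['finger_force'],s['contact_force'])"
```

```text
t: 5.32
eef_pos: [0.5923, 0.1956, 0.0895]
eef_rot: [0.837, 0.547, -0.002, 0.001]
contact_force: [-5.3, -8.7, 6.7]
grip_width: 0.0294
finger_force: 30.0
x 0.017045454817379378 F -10.096513151832236 30.000991579145193 [-5.26876715 -8.72223642  6.69515013]
```

```bash
cat > q.py <<'E'
from h import *
s=read_state();u=np.array([np.cos(1.163),np.sin(1.163),0]);p=np.array(s['eef_pos']);print('x',(p-[.5853,.1800,0])@u,'F',s['contact_force']@u,s['finger_force'],s['contact_force'])
E
python3 -m crank '[[0.1,0,0,0,0,0],[0.2,0,0,0,0,0],[0.3,0,0,0,0,0],[0.4,0,0,0,0,0],[0.4,0,0,0,0,0],[0.4,0,0,0,0,0]]'; python3 q.py
```

```text
t: 6.08
eef_pos: [0.5934, 0.1982, 0.0895]
eef_rot: [0.837, 0.547, -0.003, 0.001]
contact_force: [-9.0, -13.0, 8.9]
grip_width: 0.0297
finger_force: 30.0
x 0.01991898252257874 F -15.513290381797647 30.0013389531523 [ -9.01738733 -13.00342903   8.85989261]
```

```bash
python3 q.py; python3 - <<'E'
from h import *
im=capture('wrist')
cv2.imwrite('pics/w3.png',cv2.resize(im[180:345,190:410,::-1],(800,600),interpolation=cv2.INTER_CUBIC))
E
```

```text
x 0.01991898252257874 F -15.513290381797647 30.0013389531523 [ -9.01738733 -13.00342903   8.85989261]
```

View pics/w3.png

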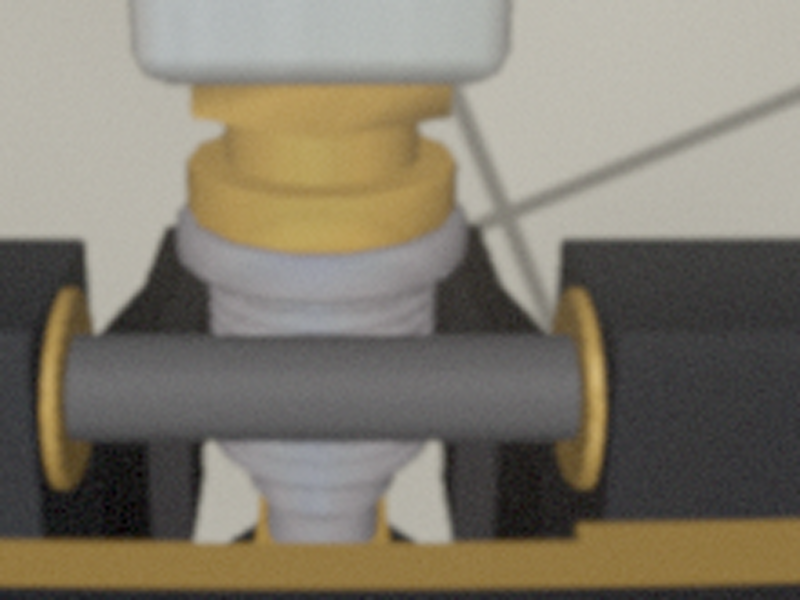

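```bash
python3 - <<'E'
from h import *
p=camera_params('wrist');u=np.array([np.cos(1.163),np.sin(1.163),0]);l=np.array([u[1],-u[0],0]);m=np.array([.5853,.18,.11])
# outlines: for collar back face at d: circle radius 19 ; nut front circle radius 17.5
def circ(d,r):
    a=np.linspace(0,2*np.pi,9)[:8];P=m+d*u+r*(np.outer(np.cos(a),l)+np.outer(np.sin(a),[0,0,1]));q=proj('wrist',P,p);return np.round((q-[190,180])/.275)
for back in(0,.004,.006,.008,.01,.012):
    print(back,'front bottom/mid',circ(.028+back,.019)[[0,2,4]].tolist(),'back',circ(.034+back,.019)[[0,2,4]].tolist())
print('nut',[(d,circ(d,.0175)[[0,2,4]].tolist()) for d in (.044,.046,.06)])
print('block front top',circ(.06,.021)[2])
E
```

```text
0 front bottom/mid [[465.0, 293.0], [323.0, 359.0], [182.0, 293.0]] back [[466.0, 251.0], [323.0, 313.0], [180.0, 252.0]]
0.004 front bottom/mid [[466.0, 265.0], [323.0, 329.0], [181.0, 266.0]] back [[467.0, 223.0], [323.0, 281.0], [179.0, 224.0]]
0.006 front bottom/mid [[466.0, 251.0], [323.0, 313.0], [180.0, 252.0]] back [[467.0, 209.0], [323.0, 266.0], [178.0, 209.0]]
0.008 front bottom/mid [[467.0, 237.0], [323.0, 297.0], [180.0, 238.0]] back [[468.0, 194.0], [323.0, 249.0], [178.0, 195.0]]
0.01 front bottom/mid [[467.0, 223.0], [323.0, 281.0], [179.0, 224.0]] back [[468.0, 180.0], [323.0, 233.0], [177.0, 181.0]]
0.012 front bottom/mid [[467.0, 209.0], [323.0, 266.0], [178.0, 209.0]] back [[469.0, 165.0], [323.0, 217.0], [177.0, 166.0]]
nut [(0.044, [[457.0, 180.0], [323.0, 228.0], [189.0, 181.0]]), (0.046, [[457.0, 165.0], [323.0, 212.0], [188.0, 166.0]]), (0.06, [[460.0, 60.0], [322.0, 94.0], [184.0, 61.0]])]
block front top [322. 102.]
```

```bash
python3 - <<'E'
from h import *
s=capture('side')[:,:,::-1]; t=capture('top')[:,:,::-1]; w=capture('wrist')[:,:,::-1]
np.savez('now.npz',s=s,t=t,w=w)
s0=cv2.imread('pics/side0.png');w2=cv2.imread('pics/w2.png')
r=lambda i:cv2.resize(i,(400,300),interpolation=cv2.INTER_CUBIC)
c=lambda i:i[148:187,258:310]
cv2.imwrite('pics/c.png',np.vstack([np.hstack([r(c(s0)),r(c(s))]),np.hstack([r(w2[215:290,245:345]),r(w[215:290,225:325])])]))
print(w[232:275,279].tolist()[::1])
E
```

```text
[[78, 134, 162], [79, 136, 162], [85, 146, 171], [86, 151, 177], [90, 157, 181], [90, 157, 180], [94, 157, 180], [88, 154, 178], [94, 158, 182], [91, 158, 182], [92, 160, 185], [92, 162, 186], [91, 161, 186], [92, 160, 187], [93, 161, 188], [93, 159, 187], [90, 149, 177], [112, 143, 163], [140, 144, 153], [158, 149, 149], [166, 155, 153], [164, 153, 152], [167, 157, 155], [166, 158, 155], [165, 157, 157], [164, 158, 157], [159, 157, 157], [160, 156, 157], [159, 156, 156], [154, 151, 154], [147, 146, 148], [145, 143, 145], [149, 145, 144], [153, 148, 148], [155, 150, 147], [158, 154, 152], [161, 158, 155], [163, 158, 156], [159, 153, 152], [138, 133, 134], [102, 100, 99], [87, 85, 88], [87, 87, 87]]
```

View pics/c.png

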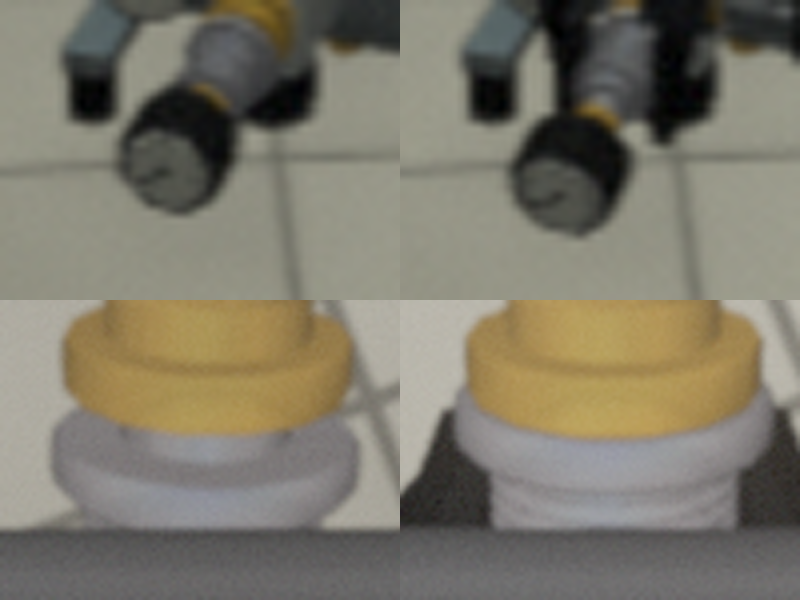

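```bash
python3 -m crank '[[-0.15,0,0,0,0,0],[-0.3,0,0,0,0,0]]'; python3 -m crank '[[0,0,0,0,0,0],[0,0,0,0,0,0],[0,0,0,0,0,0],[0,0,0,0,0,0],[0,0,0,0,0,0],[0,0,0,0,0,0]]' 1; python3 -c "
from h import *
rows([(.5706,.146,.094)],1.163)"
```

```text
t: 6.52
eef_pos: [0.5929, 0.1971, 0.0896]
eef_rot: [0.837, 0.548, -0.002, 0.0]
contact_force: [-2.6, -5.7, 4.6]
grip_width: 0.0296
finger_force: 30.0
t: 7.28
eef_pos: [0.5936, 0.1995, 0.0895]
eef_rot: [0.836, 0.548, -0.0, -0.0]
contact_force: [0.0, -0.6, 0.2]
grip_width: 0.0809
finger_force: 0.0
[-5.82  0.02 -0.45]
rotvec [-0.     0.    -0.002]
```

```bash
python3 -m crank '[[-1,0,-0.2,0,0,0],[-2.5,0,-0.4,0,0,0],[-4,0,-0.45,0,0,0],[-5.2,0,-0.45,0,0,0],[-5.8,0,-0.45,0,0,0],[-5.8,0,-0.45,0,0,0],[-5.8,0,-0.45,0,0,0],[-5.8,0,-0.45,0,0,0]]'; python3 - <<'E'
from h import *
s=read_state();print(s['eef_pos'])
c=lambda i,a,b,cc,d:cv2.resize(i[a:b,cc:d,::-1],(400,400),interpolation=cv2.INTER_CUBIC)
w=capture('wrist');t=capture('side')
cv2.imwrite('pics/d.png',np.hstack([c(w,200,370,195,365),c(t,140,190,255,305)]))
E
```

```text
t: 8.28
eef_pos: [0.5705, 0.1468, 0.094]
eef_rot: [0.836, 0.549, -0.0, -0.0]
contact_force: [-0.3, -0.7, -0.7]
grip_width: 0.0872
finger_force: 0.0
[0.57053201 0.14680421 0.09397089]
```

View pics/d.png

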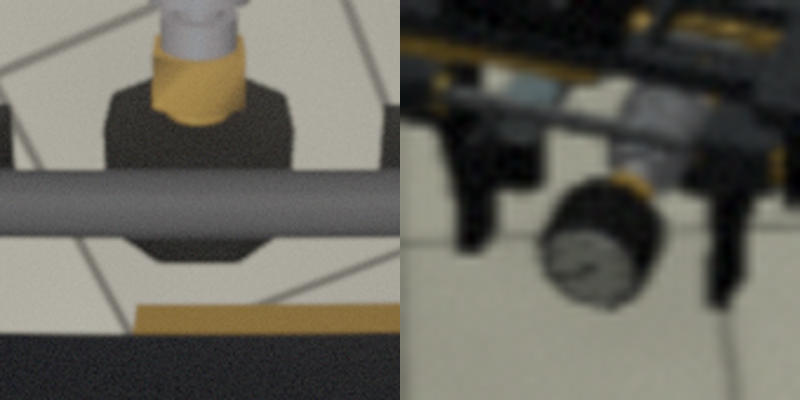

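```bash
python3 - <<'E'
from h import *
p=camera_params('wrist');u=np.array([np.cos(1.163),np.sin(1.163),0]);l=np.array([u[1],-u[0],0]);m=np.array([.5853,.18,.107])
for o in(-.034,-.037,-.040):
  for dx in(.013,-.013):
    P=[m+(o+dx)*u+a*l+np.array([0,0,b]) for a,b in((-.0083,.02),(.0083,.02),(-.02,.0083),(.02,.0083),(-.02,-.0083),(0,-.02))]
    print(o,dx,np.round((proj('wrist',P,p)-[195,200])/.425).tolist())
E
```

```text
-0.034 0.013 [[157.0, 133.0], [245.0, 133.0], [102.0, 110.0], [298.0, 110.0], [111.0, 83.0], [200.0, 67.0]]
-0.034 -0.013 [[159.0, 254.0], [242.0, 254.0], [107.0, 224.0], [294.0, 223.0], [115.0, 188.0], [200.0, 166.0]]
-0.037 0.013 [[157.0, 147.0], [244.0, 147.0], [103.0, 124.0], [298.0, 124.0], [112.0, 96.0], [200.0, 79.0]]
-0.037 -0.013 [[159.0, 267.0], [242.0, 267.0], [107.0, 236.0], [293.0, 236.0], [115.0, 199.0], [200.0, 177.0]]
-0.04 0.013 [[157.0, 162.0], [244.0, 162.0], [103.0, 137.0], [297.0, 137.0], [112.0, 108.0], [200.0, 91.0]]
-0.04 -0.013 [[159.0, 280.0], [242.0, 280.0], [108.0, 248.0], [293.0, 248.0], [116.0, 210.0], [200.0, 188.0]]
```

```bash
python3 -m crank '[[0,0,0,0,0,0],[0,0,0,0,0,0],[0,0,0,0,0,0],[0,0,0,0,0,0],[0,0,0,0,0,0],[0,0,0,0,0,0],[0,0,0,0,0,0],[0,0,0,0,0,0]]' -1; python3 -m crank '[[-0.3,0,0,0,0,0],[-0.7,0,0,0,0,0],[-1.1,0,0,0,0,0],[-1.5,0,0,0,0,0],[-1.9,0,0,0,0,0],[-2.3,0,0,0,0,0],[-2.7,0,0,0,0,0],[-3.1,0,0,0,0,0],[-3.5,0,0,0,0,0],[-3.9,0,0,0,0,0]]'; python3 q.py
```

```text
t: 9.38
eef_pos: [0.5706, 0.1462, 0.0941]
eef_rot: [0.836, 0.548, 0.0, 0.0]
contact_force: [0.7, -0.4, 0.3]
grip_width: 0.0399
finger_force: 30.0
t: 10.62
eef_pos: [0.5548, 0.1102, 0.0941]
eef_rot: [0.836, 0.548, -0.0, 0.0]
contact_force: [-0.3, 0.4, -1.1]
grip_width: 0.0398
finger_force: 30.0
x -0.07612733576366175 F 0.21130440436514972 29.987985935295 [-0.28190761  0.3519678  -1.07054582]
```

```bash
python3 - <<'E'
from h import *
a=np.linspace(0,2*np.pi,240,endpoint=False);C=np.c_[np.cos(a),np.sin(a),0*a]
for n,r in(('top','pics/top0.png'),('side','pics/side0.png')):
    g=cv2.GaussianBlur(cv2.cvtColor(cv2.imread(r),cv2.COLOR_BGR2GRAY).astype(np.float32),(0,0),.8)
    G=np.hypot(cv2.Sobel(g,cv2.CV_32F,1,0),cv2.Sobel(g,cv2.CV_32F,0,1));p=camera_params(n);res=[]
    for x in np.arange(.45,.5,.001):
        for y in np.arange(-.17,-.11,.001):
            sc=0
            for rr,z in((.06,.058),(.057,.058)):
                q=proj(n,[x,y,z]+rr*C,p).astype(np.float32);sc+=cv2.remap(G,q[:,:1],q[:,1:],cv2.INTER_LINEAR).mean()
            res.append((sc,x,y))
    res.sort();print(n,np.round(res[-6:],3).tolist())
E
```

```text
top [[136.572, 0.476, -0.132], [137.663, 0.476, -0.129], [137.934, 0.475, -0.13], [138.27, 0.475, -0.131], [139.531, 0.476, -0.131], [140.067, 0.476, -0.13]]
side [[325.979, 0.481, -0.163], [326.113, 0.48, -0.162], [326.769, 0.479, -0.163], [327.113, 0.479, -0.133], [329.495, 0.48, -0.163], [329.622, 0.479, -0.132]]
```

```bash
python3 -m crank '[[-1.5,0,0,0,0,0],[-3,0,-1,0,0,0],[-4,0,-4,0,0,0],[-4,0,-8,0,0,0],[-4,0,-10,0,0,0],[-4,0,-10,0,0,0],[-4,0,-10,0,0,0]]'; python3 -c "
from h import *
rows([(.4695,-.1495,.18)],1.163)"
```

```text
t: 11.5
eef_pos: [0.5384, 0.0733, 0.1933]
eef_rot: [0.836, 0.548, -0.0, -0.0]
contact_force: [0.0, -0.3, -1.7]
grip_width: 0.0394
finger_force: 30.0
[-23.18   2.58   1.34]
rotvec [-0.001  0.001 -0.003]
```

```bash
python3 -m crank '[[-2.5,0.3,0,0,0,0],[-6,0.7,0.5,0,0,0],[-10,1.1,1,0,0,0],[-14,1.5,1.3,0,0,0],[-18,2,1.3,0,0,0],[-21,2.3,1.3,0,0,0],[-22.7,2.5,1.3,0,0,0],[-23.2,2.6,1.3,0,0,0],[-23.2,2.6,1.3,0,0,0],[-23.2,2.6,1.3,0,0,0]]'; python3 -c "
from h import *
rows([(.4695,-.1495,.1),(.4695,-.1495,.038)],1.163)
g=capture('wrist');t=capture('top');s=capture('side')
cv2.imwrite('pics/e.png',np.hstack([cv2.resize(i[:,:,::-1],(400,300)) for i in (t,s)]))
o=np.hstack([cv2.resize(i[:,:,::-1],(400,600)) for i in (t[150:300,260:360],s[190:340,190:290])])
cv2.imwrite('pics/f.png',o)
"
```

```text
t: 12.75
eef_pos: [0.4707, -0.1483, 0.1809]
eef_rot: [0.836, 0.549, -0.0, -0.0]
contact_force: [0.7, -0.2, -0.5]
grip_width: 0.0395
finger_force: 30.0
[-0.16 -0.06  8.09]
[-0.16 -0.06 14.29]
rotvec [-0.     0.    -0.001]
```

```bash
python3 -m crank '[[-0.1,0,2,0,0,0],[-0.1,0,5,0,0,0],[-0.1,0,8,0,0,0],[-0.1,0,10.5,0,0,0],[-0.1,0,12,0,0,0],[-0.1,0,13.2,0,0,0],[-0.1,0,13.8,0,0,0],[-0.1,0,14,0,0,0],[-0.1,0,14,0,0,0],[-0.1,0,14,0,0,0]]'
```

```text
t: 14.15
eef_pos: [0.4703, -0.1503, 0.0415]
eef_rot: [0.836, 0.548, 0.0, 0.0]
contact_force: [0.1, 0.4, -1.2]
grip_width: 0.04
finger_force: 30.0
```

```bash
python3 -m crank '[[0,0,0.15,0,0,0],[0,0,0.3,0,0,0],[0,0,0.4,0,0,0],[0,0,0.5,0,0,0],[0,0,0.5,0,0,0],[0,0,0.5,0,0,0]]'
```

```text
t: 14.9
eef_pos: [0.47, -0.1503, 0.0361]
eef_rot: [0.836, 0.548, -0.0, 0.0]
contact_force: [0.2, 0.1, -1.1]
grip_width: 0.0393
finger_force: 30.0
```

```bash
python3 -m crank '[[0,0,0.05,0,0,0],[0,0,0.1,0,0,0],[0,0,0.15,0,0,0],[0,0,0.2,0,0,0],[0,0,0.2,0,0,0]]'
```

```text
t: 15.52
eef_pos: [0.4704, -0.1498, 0.0353]
eef_rot: [0.836, 0.548, 0.001, -0.001]
contact_force: [-7.3, 3.7, 20.4]
grip_width: 0.0399
finger_force: 30.0
```

```bash
python3 -m crank '[[0,0,-0.1,0,0,0],[0,0,-0.15,0,0,0],[0,0,-0.15,0,0,0]]'; python3 -m crank '[[0,0,0,0,0,0],[0,0,0,0,0,0],[0,0,0,0,0,0],[0,0,0,0,0,0]]' 0.2
```

```text
t: 15.9
eef_pos: [0.4701, -0.1502, 0.0357]
eef_rot: [0.836, 0.548, 0.0, 0.0]
contact_force: [-0.1, 0.6, 3.2]
grip_width: 0.0396
finger_force: 30.0
t: 16.4
eef_pos: [0.4699, -0.1503, 0.0355]
eef_rot: [0.836, 0.548, -0.0, 0.0]
contact_force: [1.4, -0.7, -0.3]
grip_width: 0.0522
finger_force: 0.0
```

Released softly; lift straight out and go clear, then check.

```bash
python3 -m crank '[[0,0,-1,0,0,0],[0,0,-3,0,0,0],[0,0,-6,0,0,0],[0,0,-10,0,0,0],[0,0,-15,0,0,0],[-3,0,-18,0,0,0],[-6,0,-20,0,0,0],[-10,0,-20,0,0,0],[-14,0,-20,0,0,0],[-18,0,-20,0,0,0]]'; python3 - <<'E'
from h import *
t=capture('top')[:,:,::-1];s=capture('side')[:,:,::-1]
r=lambda i:cv2.resize(i,(400,300),interpolation=cv2.INTER_CUBIC)
cv2.imwrite('pics/g.png',np.vstack([np.hstack([r(t[170:275,280:420]),r(s[222:297,205:305])]),np.hstack([r(t[140:215,130:230]),r(s[130:190,250:330])])]))
E
```

```text
t: 17.65
eef_pos: [0.3974, -0.3166, 0.2364]
eef_rot: [0.836, 0.548, 0.001, 0.0]
contact_force: [0.6, -0.0, -0.2]
grip_width: 0.0523
finger_force: 0.0
```

View pics/g.png

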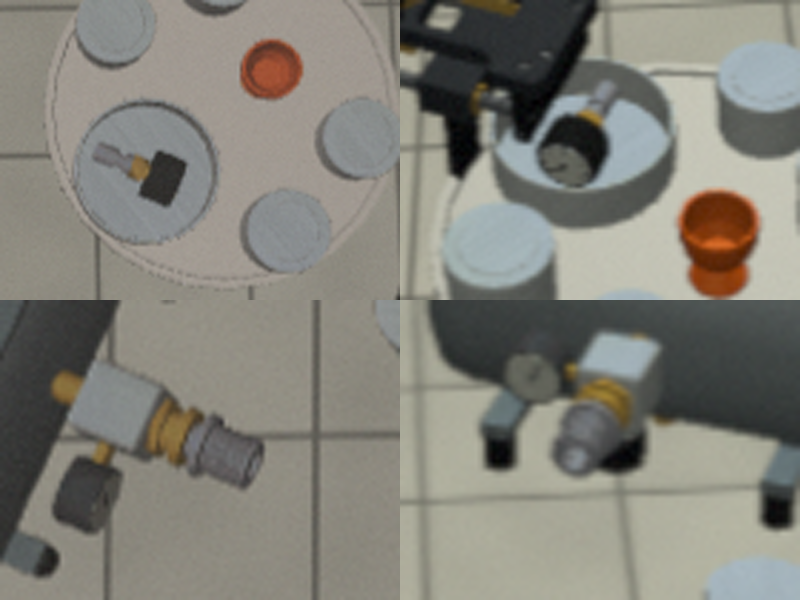

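The gauge lies flat in the tin (boot at about (163,178), plug tip at about (103,153) in the top-left panel). The tin and turntable are as found, and the sleeve is fully forward with the gap to the nut visible again. The gripper is clear.

```bash
python3 -m crank '[[0,0,0,0,0,0],[0,0,0,0,0,0],[0,0,0,0,0,0]]'; python3 -c "
from rig import *
print(hand_in())"
```

```text
t: 18.12
eef_pos: [0.3987, -0.3144, 0.2356]
eef_rot: [0.836, 0.549, 0.0, -0.0]
contact_force: [0.1, 0.2, 0.7]
grip_width: 0.052
finger_force: 0.0
the job is handed in; nothing more can be done
None
```

The job is handed in at about 18 s: the last pictures show the gauge flat in the open tin and let go of, the sleeve snapped forward, and the turntable and tins as found; the judge returned no verdict.

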